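# Hold a divider against the sprung stop of an assembly jig

## Task

Take the tall divider plate out of the white rack and stand it on edge on the bottom of the aluminium jig's slot, leaving a gap to the sprung steel stop; pause there a moment, then slide it along the slot and press the stop in about half way, until the pointer on it lies between the two gauge pins. Never drive the stop to the end of its travel; keep the push steady for three seconds and finish while still holding it so, as a third hand for a colleague who will tighten the clamp screws. Leave the low divider in the rack and the other things on the bench alone.

Things in the scene. Friction and masses are not known exactly. Their poses are not given: they have to be found in the camera images.
- divider_mid (a point): centre (half-way up too) of the tall divider: a grey plastic plate 100 x 8 x 90 mm (x length, y thickness, z height), 0.1 kg, standing on edge in one slot of the rack. Both ends and faces are alike. It can be pinched across its 8 mm thickness, 20 to 25 mm above this point.
- low_divider_mid (a point): centre of the low divider: a grey plate 100 x 8 x 38 mm standing in the other slot of the rack; it stays there
- rack: white plastic storage rack 120 x 130 mm, fixed; origin at the centre of its underside, z up. Two slots along its x at y = -35 and +35 mm, 10.5 mm wide, floor 10 mm and wall tops 30 mm above the bench; which divider is in which slot varies, as does whether rack or jig is at the left.
- jig: aluminium jig 240 x 90 mm, fixed; origin at the centre of its underside, x along the slot to the stop (roughly away from the robot). Slot (smooth) at y = 0, x -110 to +45 mm, 11.5 mm wide, floor 12 mm above the bench, walls to 30 mm, flared to 39 mm (26 mm wide mouth). A plate touching the stop at rest has its centre at x = 0; set it down near x = -30. Clamp screws at the -y side, to 28 mm high.
- stop_pad (a point): centre of the front face of the stop's steel pad, 36 mm wide, 30 to 85 mm above the bench; at rest at jig x = 50 mm. A dark pointer on top, 5 mm behind the face, reaches to the gauge rail at jig y = +31, whose two pins at jig x = 59 and 67 rise to 92 mm. Behind it the grey housing (jig x 85 to 111, 56 mm wide, 78 mm high).
- stop (a joint): how far the stop is pressed in along jig x, in m: 0 at rest, 0.016 at the end of its travel. The spring pushes back with 3 N at the start and 0.8 N more for every mm (15.8 N at the end). The pointer lies between the pins from 0.004 to 0.012 (6 to 13 N); 0.008 is the middle.

How it is judged (in metres and radians):
On the way, in this order (a step that is already met when the one before it is completed fails the run):
1. the tall divider stands on the bottom of the jig's slot, not yet pressing the stop (z of divider_mid in the frame of jig below 0.06 m and y of divider_mid in the frame of jig between -0.005 and 0.005 m and x of divider_mid in the frame of jig between -0.065 and 0.002 m and angle between the x axis of divider_mid and the x axis of jig, either way round below 0.12 rad and angle between divider_mid's own z axis and vertical below 0.15 rad and value of joint stop below 0.0015 m), for 0.2 s.
2. the divider presses the stop in, pointer between the pins, steadily for two seconds (value of joint stop between 0.004 and 0.012 m and contact force between divider and stop above 4 N), for 2 s.
At the end, for the whole second after the job is handed in: The robot still holds the tall divider, which stands upright (within 8 degrees) on the bottom of the jig's slot (within 4 mm) and presses the stop in by 4 to 12 mm (pointer between the pins, 4 to 16 N), at rest; the low divider is where it was (within 15 mm) (all of step 2 and velocity of joint stop between -0.01 and 0.01 m/s and contact force between divider and stop below 16 N and contact force between the fingers and divider above 2 N and z of divider_mid in the frame of jig below 0.061 m and y of divider_mid in the frame of jig between -0.005 and 0.005 m and angle between the x axis of divider_mid and the x axis of jig, either way round below 0.12 rad and angle between divider_mid's own z axis and vertical below 0.15 rad and distance of low_divider_mid from where it was at the start of the episode below 0.015 m); the arm keeps its last pose, push and grip.
It fails at once if the stop is driven to the end of its travel (value of joint stop above 0.015 m).
It fails at once if the low divider or another thing on the bench is disturbed (distance of any of low_divider_mid, wax_block, moulds, marker from where it was at the start of the episode above 0.03 m).
It also fails if it takes over 54 s, if anything falls off the work surface, if the arm or the gripper's body presses on something with over 40 N, if the wrist force passes 120 N, or if a joint passes its speed limit or range.

## Robot

A 6-joint arm with a two-finger parallel gripper is mounted at the origin on a cart in front of the work surface, level with it; the furniture and walls round the work are solid. World frame = base frame: x ahead of the robot, y to its left, z up, the work surface at z = 0. Lengths are in m, angles in degrees, forces in N, time in s.
With the tool pointing down it reaches from about 0.25 to 0.725 m from the base axis. Payload 9.7 kg.
Tool frame: the origin (TCP) lies between the finger pads; the fingertips stand 11 mm ahead of it and the grasp point (between the pads) lies 8 mm behind it; y points along the fingers, x is the direction in which the jaws open and shut, and the axes are right-handed (so a half turn about y gives the same grasp; the last joint's range is limited). The gripper opens to 85 mm and grips with 20 to 120 N. Pads are 22 mm wide; open, the fingers measure 114 mm over their backs; the gripper's body (76 mm by 85 mm) begins 54 mm behind the grasp point. The pads swing forward as they close: fully open they stand 13 mm farther back than shut.
Start: joints at [71.161, 4.979, 10.078, 95.1, 0, 90], TCP at [0.178, 0.521, 0.242] pointing down, gripper open.
Joint ranges: [-179.16, 179.16], [-48.56, 103.87], [-65.8, 70.77], [-126.05, 130.52], [-82.76, 87.17], [-180, 180]. Speed limits (degrees/s): [127.2, 127.2, 147.25, 180, 180, 180].

## Interface

Orientations are given as [roll, pitch, yaw] about the fixed x, y, z axes, in that order (R = Rz(yaw) Ry(pitch) Rx(roll)).
In Python, from workcell import bot, vision gives the robot as it stands. The module is installed in compiled form; this text tells all that it offers.
- The arm moves only by the shell command python3 -m crank 'ROWS' [OPENING] [FORCE]. ROWS is text: rows parted by semicolons, each of 6 numbers parted by spaces: the shift along the tool's x, y, z in m, then the turn, a rotation vector about the tool's x, y, z in rad. A call has 1 to 8 rows; each row is the pose to reach, as a shift and turn from the pose commanded when the call began, along the tool's axes at that moment; what a row does not reach only later rows make up. A row lasts 1/10 s, in which the tool goes at most 50 mm and 8.59 degrees, less where a joint would pass 70% of its speed; a pose out of reach is approached as far as the arm can. A call with a gripper value outside its range is refused whole. OPENING is the gripper's target within -1 to 1 (shut at 1, half-way at 0, fully open at -1), set as the call begins (- or left out, the last holds). The fingers move at their own pace and stop on an object; FORCE is the grip in N (left out, the last holds). Time passes only in rows, so rows that repeat a pose let the fingers close. It gives the time, the measured TCP pose, the force and the opening at its end, in the units of the state.
- bot.get_obs(): the state, without advancing time (a new reading comes with each control period).
- vision.camera(name): name is "scene" or "top" or "wrist"; returns the picture (400x640x3 uint8, red, green, blue); there is no depth.
- vision.get_calibration(name): a dict with "fx", "fy", "cx", "cy" (pixels), "rvec" (rotation vector, rad) and "tvec" (3), from world to camera coordinates, as OpenCV has them. Camera axes: x right, y down, z forward; pixel columns grow to the right and rows downward; lengths in m; the calibration is good to about 2 mm. A picture is of the moment at which its call begins: read the wrist's pose just before it. get_calibration takes no time and is no camera call; for the wrist camera it gives the pose at the moment of the call.
- bot.job_done(): hands the job in, once; it reports no verdict.
The state is a dict: "time": time; "q": joint angles; "qd": joint speeds; "joint_efforts": joint torques, N m; "ee_pos": TCP position; "tcp_rot": TCP orientation; "wrist_force": force on the tool from outside, world axes, zero at the start; "torque": the same for the moment, N m; "opening": finger opening in m.
Only numpy, scipy, OpenCV 4.12 (cv2) and the standard library are available. Lean on these libraries where they do the work, as an engineer would, in place of code of your own. Each camera call takes 0.05 s, during which the arm holds its last target. There are 200 camera calls.

## Working session

There is one attempt and no reset: what is moved stays moved. The work goes in short steps, Python scripts to look and compute and a shell command to move; the robot and the scene stay as the last step left them, time stands still between calls to the robot, and variables do not carry over. Pictures are saved under pics/ and viewed, about 8 in all and at most 12, crops included, and the job is handed in when it is done.

```bash
mkdir -p pics; python3 - <<'E'
from workcell import bot, vision
import cv2
o=bot.get_obs();print(o)
for n in("scene","top"):
    im=vision.camera(n);cv2.imwrite(f"pics/{n}0.png",im[:,:,::-1]);print(n,vision.get_calibration(n))
E
```

```text
{'time': 0.0, 'q': array([7.11619744e+01, 5.01211668e+00, 1.00357067e+01, 9.50985410e+01,
       4.10189989e-05, 9.00005709e+01]), 'qd': array([-0.11715654,  0.02677332,  0.06439145,  0.06198282, -0.05764694,
        0.09921802]), 'joint_efforts': array([-3.61902792e-03, -5.20390034e+01,  4.64804614e+01,  1.66705210e-02,
        1.23076350e-05, -8.32999962e-07]), 'ee_pos': array([0.17752734, 0.5203515 , 0.24158451]), 'tcp_rot': array([-8.99999597e+01,  7.49510151e-02,  7.11614035e+01]), 'wrist_force': array([-0.40203318,  1.09429745, -0.64225667]), 'torque': array([-0.06297867,  0.00257714, -0.00420985]), 'opening': 0.0852775123043085}
scene {'fx': 518.9635712280093, 'fy': 518.9635712280093, 'cx': 319.66820717599506, 'cy': 195.31835336596308, 'rvec': array([ 2.51397067, -0.7056855 ,  0.19871602]), 'tvec': array([-0.49736376,  0.2174859 ,  1.02777218])}
top {'fx': 462.10792864389487, 'fy': 462.10792864389487, 'cx': 329.37149612593856, 'cy': 200.275843720065, 'rvec': array([ 2.19251574, -2.18803425,  0.10480526]), 'tvec': array([-0.10681034,  0.56038551,  0.96499839])}
```

View pics/scene0.png

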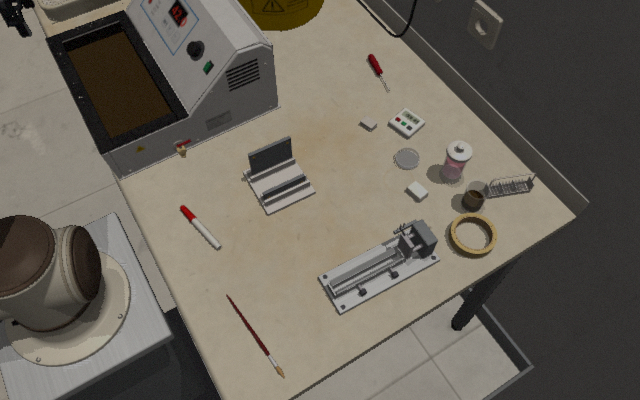

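View pics/top0.png

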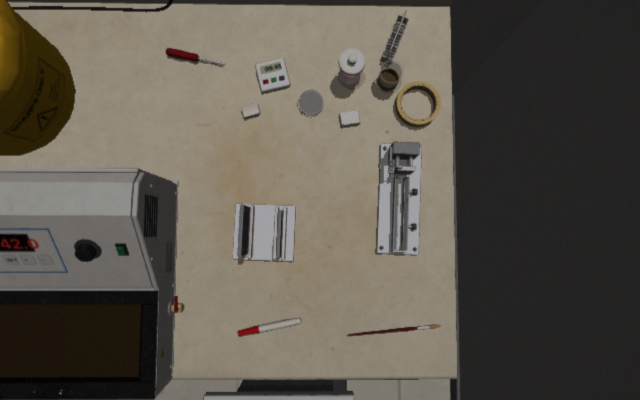

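The scene view shows the tall dark plate in the rack's left (+y) slot at about (270,155). The jig is at the right, with its stop at about (415,238). In the top view, the rack is at (264,233) and the jig spans (378–421, 142–254). Next I'll enlarge these areas to get exact pixels.

```bash
cat > h.py <<'E'
import numpy as np, cv2
from workcell import bot, vision
def ray(n,uv,z,c=None):
    c=c or vision.get_calibration(n);R=cv2.Rodrigues(c['rvec'])[0];t=c['tvec']
    d=R.T@np.array([(uv[0]-c['cx'])/c['fx'],(uv[1]-c['cy'])/c['fy'],1]);o=-R.T@t
    return o+d*(z-o[2])/d[2]
def px(n,P,c=None):
    c=c or vision.get_calibration(n)
    K=np.array([[c['fx'],0,c['cx']],[0,c['fy'],c['cy']],[0,0,1]])
    return cv2.projectPoints(np.array(P,float).reshape(-1,3),c['rvec'],c['tvec'],K,None)[0].reshape(-1,2)
E
python3 - <<'E'
import cv2,numpy as np
from h import *
im=cv2.imread("pics/top0.png")
a=cv2.resize(im[195:270,225:305],None,fx=5,fy=5,interpolation=cv2.INTER_CUBIC)
b=cv2.resize(im[138:260,370:430],None,fx=4.9,fy=4.9,interpolation=cv2.INTER_CUBIC)
W=np.zeros((600,720,3),np.uint8);W[:375,:400]=a;W[:b.shape[0],410:410+b.shape[1]]=b
cv2.imwrite("pics/crop0.png",W)
for m in [(378,254),(418,255),(421,142),(380,142)]:print(ray("top",m,0.012))
E
```

```text
[ 0.44611496 -0.21035865  0.012     ]
[ 0.44403653 -0.29645712  0.012     ]
[ 0.69001205 -0.30639638  0.012     ]
[ 0.68955768 -0.21640621  0.012     ]
```

View pics/crop0.png

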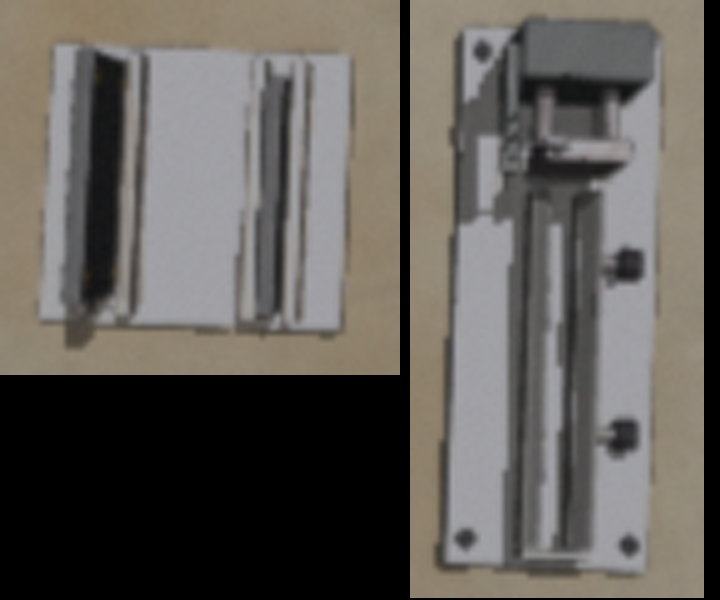

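The crop shows these points (crop px):
- **Tall plate:** its top edge runs from (87,50) to (72,306) in the left slot.
- **Rack corners:** (53,45), (352,55), (343,332), (40,320).
- **Jig plate corners:** (443,562), (645,570), (460,28), (660,35).
- **Stop pad top:** around (585,155).

```bash
python3 - <<'E'
from h import *
A=lambda x,y:((x+.5)/5-.5+225,(y+.5)/5-.5+195)
B=lambda x,y:((x-410+.5)/4.9-.5+370,(y+.5)/4.9-.5+138)
def show(n,pts,f,z):
    P=np.array([ray("top",f(*p),z) for p in pts]);print(n,np.round(P[:,:2],4).tolist());return P
P=show("rack",[(53,45),(352,55),(343,332),(40,320)],A,.01)
print(" c",P.mean(0)," edges",[np.linalg.norm(P[i]-P[i-1]).round(4) for i in range(4)])
d=P[0]-P[3]+P[1]-P[2];yr=np.degrees(np.arctan2(d[1],d[0]));print(" yaw",yr)
P=show("tall",[(87,50),(72,306)],A,.10);d=P[0]-P[1];print(P.mean(0),np.linalg.norm(d),np.degrees(np.arctan2(d[1],d[0])))
P=show("jig",[(460,28),(660,35),(645,570),(443,562)],B,.012)
print(" c",P.mean(0)," edges",[np.linalg.norm(P[i]-P[i-1]).round(4) for i in range(4)])
d=P[0]-P[3]+P[1]-P[2];print(" yaw",np.degrees(np.arctan2(d[1],d[0])))
show("pad",[(540,165),(630,168)],B,.085)
show("walltops in",[(545,195),(525,552),(572,195),(565,550)],B,.039)
# wrist camera mounting
c=vision.get_calibration("wrist");R=cv2.Rodrigues(c['rvec'])[0];print(c['fx'],"cam pos",-R.T@c['tvec'],"axes",R.round(2))
from scipy.spatial.transform import Rotation as S
o=bot.get_obs();print(o['ee_pos'],S.from_euler('xyz',o['tcp_rot'],degrees=True).as_matrix().round(3))
E
```

```text
rack [[0.5538, 0.0972], [0.5499, -0.0316], [0.431, -0.0286], [0.4361, 0.1007]]
 c [0.49269917 0.03439377 0.01      ]  edges [np.float64(0.1178), np.float64(0.1289), np.float64(0.1189), np.float64(0.1294)]
 yaw -1.5785954230408545
tall [[0.5456, 0.0671], [0.4458, 0.0713]]
[0.49569897 0.0692364  0.1       ] 0.09989925134784894 -2.4212222343641687
jig [[0.6866, -0.216], [0.6839, -0.3055], [0.4463, -0.2955], [0.4497, -0.2068]]
 c [ 0.56665817 -0.25594759  0.012     ]  edges [np.float64(0.2371), np.float64(0.0896), np.float64(0.2378), np.float64(0.0888)]
 yaw -2.3042189477037947
pad [[0.6148, -0.2392], [0.6137, -0.2764]]
walltops in [[0.6083, -0.2488], [0.4549, -0.2387], [0.6083, -0.2604], [0.4558, -0.2558]]
336.29202096560016 cam pos [0.11611156 0.54208156 0.37322783] axes [[ 0.32  0.95 -0.  ]
 [ 0.91 -0.31  0.26]
 [ 0.25 -0.08 -0.97]]
[0.17754417 0.52037954 0.24165893] [[ 0.323 -0.    -0.946]
 [ 0.946 -0.001  0.323]
 [-0.001 -1.     0.   ]]
```

```bash
cat >> h.py <<'E'
from scipy.spatial.transform import Rotation as S
def go(p,yaw):  # tool x dir at angle yaw (deg) in world, y down
    o=bot.get_obs();R=S.from_euler('xyz',o['tcp_rot'],degrees=True)
    c,s=np.cos(np.radians(yaw)),np.sin(np.radians(yaw))
    T=S.from_matrix(np.array([[c,0,-s],[s,0,c],[0,-1,0]]))
    print("t",round(o['time'],2),"shift",(R.inv().apply(np.array(p)-o['ee_pos'])).round(4),"turn",((R.inv()*T).as_rotvec()).round(4))
E
python3 -c "
from h import *
go([.178,.52,.30],71.16);go([.494,.069,.22],88)"
```

```text
t 0.1 shift [-0.0003 -0.0583 -0.0006] turn [-0.      0.     -0.0011]
t 0.1 shift [-0.325   0.022  -0.4453] turn [-2.000e-04 -2.939e-01 -1.100e-03]
```

```bash
python3 -m crank '0 -0.045 0 0 0 0; -0.02 -0.05 -0.028 0 -0.02 0;-0.05 -0.05 -0.066 0 -0.04 0;-0.08 -0.05 -0.105 0 -0.07 0;-0.11 -0.05 -0.145 0 -0.10 0;-0.138 -0.05 -0.185 0 -0.13 0;-0.166 -0.05 -0.224 0 -0.16 0;-0.194 -0.05 -0.263 0 -0.19 0' -1 40; python3 -c "
from h import *
go([.494,.069,.22],88)"
```

```text
time: 0.9
ee_pos: [0.3645, 0.2502, 0.2921]
tcp_rot: [-90.0, -0.0, 82.1]
wrist_force: [1.1, 1.1, 0.7]
opening: 0.0855
t 0.9 shift [-0.1618  0.0721 -0.1531] turn [-0.     -0.1024  0.    ]
```

```bash
python3 -m crank '-0.03 0.01 -0.03 0 -0.02 0;-0.062 0.024 -0.06 0 -0.05 0;-0.095 0.04 -0.09 0 -0.07 0;-0.125 0.055 -0.12 0 -0.09 0;-0.15 0.066 -0.142 0 -0.1 0;-0.162 0.072 -0.153 0 -0.102 0;-0.162 0.072 -0.153 0 -0.102 0;-0.162 0.072 -0.153 0 -0.102 0'; python3 - <<'E'
from h import *
print(bot.get_obs()['ee_pos'],bot.get_obs()['tcp_rot'])
c=vision.get_calibration("wrist");cv2.imwrite("pics/w1.png",vision.camera("wrist")[:,:,::-1])
import pickle;pickle.dump(c,open("w1.pkl","wb"))
E
```

```text
time: 1.7
ee_pos: [0.4927, 0.0704, 0.2201]
tcp_rot: [-89.9, -0.0, 87.8]
wrist_force: [-0.7, 0.5, 1.1]
opening: 0.0855
[0.49269511 0.07038748 0.22008487] [-8.99462459e+01 -4.06273512e-03  8.78404313e+01]
```

View pics/w1.png

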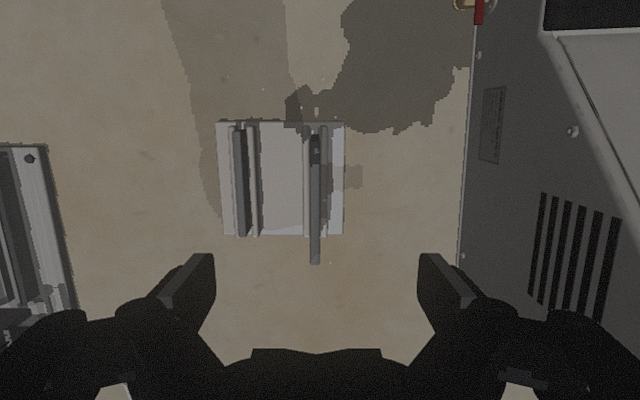

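The wrist view shows the tall plate's top face running down to its end at about (315,264), centred between the fingers (214 and 417, midpoint 316). I'll measure its edges.

```bash
python3 - <<'E'
from h import *;import pickle
c=pickle.load(open("w1.pkl","rb"));g=cv2.imread("pics/w1.png",0)
for r in (150,165,180,200,215,225,245,258): print(r,g[r,296:336:1].tolist())
print(g[255:272,315].tolist(), g[125:175:2,315].tolist())
for uv in [(315,264),(315.5,250),(315.5,180)]:print(uv,ray("w",uv,.1,c))
P=[(.494,.0694,.1),(.544,.068,.1),(.444,.071,.1)];print(px("w",P,c))
E
```

```text
150 [130, 129, 131, 130, 129, 124, 105, 117, 135, 131, 123, 118, 95, 53, 45, 52, 54, 51, 69, 87, 89, 70, 54, 56, 53, 77, 88, 92, 89, 89, 85, 80, 82, 98, 93, 87, 120, 146, 141, 142]
165 [134, 131, 132, 131, 131, 134, 120, 108, 129, 130, 124, 118, 104, 81, 49, 40, 69, 98, 84, 85, 87, 86, 84, 64, 54, 66, 73, 73, 71, 75, 72, 70, 67, 74, 74, 70, 102, 137, 134, 142]
180 [134, 130, 129, 132, 134, 136, 110, 102, 125, 136, 130, 122, 109, 85, 71, 83, 89, 88, 89, 83, 87, 82, 77, 61, 60, 67, 76, 72, 73, 72, 68, 67, 69, 75, 76, 72, 65, 105, 135, 129]
200 [134, 131, 131, 131, 131, 136, 113, 94, 129, 134, 130, 126, 115, 82, 69, 87, 83, 88, 85, 87, 84, 85, 74, 65, 57, 74, 80, 93, 93, 87, 84, 78, 94, 97, 82, 118, 147, 140, 143, 137]
215 [133, 127, 133, 130, 135, 132, 118, 98, 120, 135, 130, 130, 116, 77, 64, 83, 87, 85, 84, 80, 84, 81, 79, 60, 56, 70, 73, 73, 72, 75, 69, 80, 88, 84, 118, 142, 143, 138, 142, 144]
225 [138, 141, 138, 139, 138, 142, 126, 105, 123, 134, 127, 129, 121, 80, 66, 81, 88, 82, 84, 82, 79, 80, 76, 57, 65, 82, 83, 115, 136, 132, 113, 79, 121, 149, 140, 142, 140, 144, 142, 142]
245 [115, 116, 117, 118, 118, 119, 117, 118, 122, 118, 115, 114, 118, 95, 66, 84, 88, 85, 86, 81, 82, 87, 70, 62, 95, 116, 118, 116, 112, 117, 113, 116, 112, 120, 115, 115, 113, 115, 113, 114]
258 [118, 117, 115, 120, 117, 119, 123, 119, 120, 117, 118, 118, 119, 107, 73, 74, 84, 87, 86, 95, 90, 88, 80, 81, 110, 118, 118, 114, 114, 115, 116, 112, 114, 116, 116, 115, 110, 113, 116, 114]
[85, 90, 94, 95, 97, 92, 92, 91, 84, 93, 108, 116, 117, 115, 113, 118, 114] [96, 93, 90, 95, 86, 40, 44, 43, 50, 52, 49, 50, 93, 90, 81, 47, 55, 53, 57, 47, 85, 86, 86, 86, 85]
(315, 264) [0.54678098 0.06815301 0.1       ]
(315.5, 250) [0.53453916 0.06903215 0.1       ]
(315.5, 180) [0.47727723 0.07123787 0.1       ]
[[313.95882684 201.324009  ]
 [314.67873939 260.863531  ]
 [313.43531655 135.54618917]]
```

```bash
python3 -c "
from h import *
print(bot.get_obs()['ee_pos']);go([.496,.0693,.069],88)"
```

```text
[0.4926759  0.07084602 0.2205076 ]
t 1.75 shift [-0.0014  0.1515 -0.0034] turn [-0.0002 -0.0018  0.0002]
```

```bash
python3 -m crank '-0.0014 0.03 -0.003 0 0 0;-0.0014 0.06 -0.003 0 0 0;-0.0014 0.09 -0.003 0 0 0;-0.0014 0.115 -0.003 0 0 0;-0.0014 0.135 -0.003 0 0 0;-0.0014 0.147 -0.003 0 0 0;-0.0014 0.151 -0.003 0 0 0;-0.0014 0.151 -0.003 0 0 0'; python3 - <<'E'
from h import *
go([.496,.0693,.069],88);o=bot.get_obs();print(o['ee_pos'],o['tcp_rot'],o['wrist_force'])
E
```

```text
time: 2.55
ee_pos: [0.4959, 0.0693, 0.0697]
tcp_rot: [-90.0, -0.0, 87.9]
wrist_force: [0.1, -0.4, 0.4]
opening: 0.0859
t 2.55 shift [-0.      0.0007 -0.0001] turn [ 0.0003 -0.0012  0.0001]
[0.49591815 0.06933785 0.06969654] [-9.00166070e+01 -5.75886724e-03  8.79308419e+01] [ 0.13516254 -0.36682934  0.36802962]
```

```bash
Z='0 0 0 0 0 0'; python3 -m crank '0 0 0 0 0 0;0 0 0 0 0 0;0 0 0 0 0 0;0 0 0 0 0 0;0 0 0 0 0 0;0 0 0 0 0 0;0 0 0 0 0 0;0 0 0 0 0 0' 1 60;python3 -m crank '0 0 0 0 0 0;0 0 0 0 0 0;0 0 0 0 0 0;0 0 0 0 0 0'
```

```text
time: 3.35
ee_pos: [0.4961, 0.0689, 0.0695]
tcp_rot: [-90.0, -0.0, 87.9]
wrist_force: [0.1, -0.2, 3.5]
opening: 0.0072
time: 3.75
ee_pos: [0.4961, 0.0689, 0.0695]
tcp_rot: [-90.0, -0.0, 87.9]
wrist_force: [-0.1, -0.4, 5.4]
opening: 0.0072
```

```bash
python3 -m crank '0 -0.005 0 0 0 0;0 -0.015 0 0 0 0;0 -0.03 0 0 0 0;0 -0.05 0 0 0 0;0 -0.075 0 0 0 0;0 -0.1 0 0 0 0;0 -0.12 0 0 0 0;0 -0.12 0 0 0 0'; python3 - <<'E'
from h import *
o=bot.get_obs();print(o['opening'],o['wrist_force'])
a=np.radians(-2.3);p=np.array([.5667,-.2559])-.03*np.array([np.cos(a),np.sin(a)]);print(p)
go([*p,.19],87.7)
E
```

```text
time: 4.55
ee_pos: [0.4971, 0.0691, 0.1931]
tcp_rot: [-90.3, -0.1, 87.9]
wrist_force: [0.6, -0.5, -0.9]
opening: 0.0074
0.007429221823372086 [ 0.63838753 -0.52030576 -0.88691724]
[ 0.53672417 -0.25469605]
t 4.55 shift [-0.3221  0.0031 -0.0515] turn [0.0051 0.0033 0.0009]
```

```bash
python3 -m crank '-0.02 0 -0.003 0 0 0;-0.055 0 -0.009 0 0 0;-0.095 0 -0.015 0 0 0;-0.135 0 -0.021 0 0 0;-0.175 0 -0.028 0 0 0;-0.215 0 -0.034 0 0 0;-0.25 0 -0.04 0 0 0;-0.28 0 -0.045 0 0.003 0'; python3 -m crank '-0.015 0 -0.003 0 0 0;-0.028 0 -0.006 0 0 0;-0.036 0 -0.006 0 0 0;-0.036 0 -0.006 0 0 0;-0.036 0 -0.006 0 0 0'; python3 - <<'E'
from h import *
go([.5367,-.2547,.19],87.7);o=bot.get_obs();print(o['ee_pos'],o['tcp_rot'])
import pickle;pickle.dump(vision.get_calibration("wrist"),open("w2.pkl","wb"))
cv2.imwrite("pics/w2.png",vision.camera("wrist")[:,:,::-1])
for n in("top","scene"):cv2.imwrite(f"pics/{n}2.png",vision.camera(n)[:,:,::-1])
E
```

```text
time: 5.35
ee_pos: [0.5302, -0.2145, 0.1885]
tcp_rot: [-89.9, -0.0, 87.7]
wrist_force: [-0.3, 0.5, -1.1]
opening: 0.0072
time: 5.85
ee_pos: [0.5352, -0.248, 0.1893]
tcp_rot: [-90.0, -0.0, 87.8]
wrist_force: [0.3, 0.5, -1.0]
opening: 0.0075
t 5.85 shift [-0.0066 -0.0007 -0.0018] turn [-0.0001  0.0009  0.0003]
[ 0.53515339 -0.24804481  0.18933856] [-8.99939709e+01 -1.72704873e-02  8.77529688e+01]
```

View pics/w2.png

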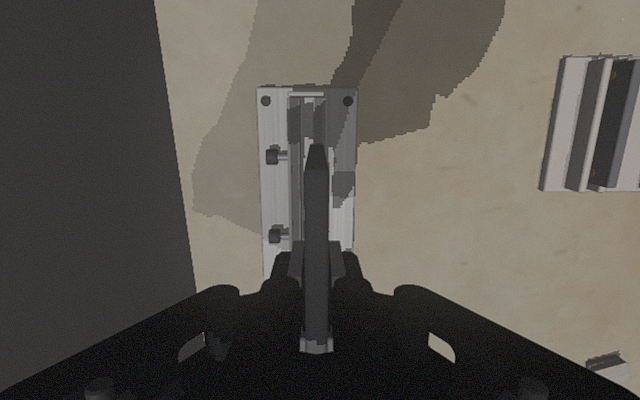

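The wrist view shows the held plate upright with its near end at about (316,145). The jig's near corners are at (257,87) and (357,87), with the slot behind the plate around column 307. I'll use edge profiles to find the slot centreline.

```bash
python3 - <<'E'
from h import *;import pickle
c=pickle.load(open("w2.pkl","rb"));g=cv2.imread("pics/w2.png")
W=np.zeros((600,800,3),np.uint8)
W[:540,:480]=cv2.resize(g[80:170,265:345],None,fx=6,fy=6,interpolation=cv2.INTER_CUBIC)
t=cv2.imread("pics/top2.png");W[:400,490:790]=cv2.resize(t[140:260,365:455],(300,400),interpolation=cv2.INTER_CUBIC)
cv2.imwrite("pics/crop2.png",np.clip(W*1.5,0,255))
a=np.radians(-2.3);u=np.array([np.cos(a),np.sin(a)]);v=np.array([-u[1],u[0]]);o=np.array([.5667,-.2559])
J=lambda x,y,z:[*(o+x*u+y*v),z]
print("pred corners",px("w",[J(-.12,-.045,.012),J(-.12,.045,.012)],c))
print("slot floor end",px("w",[J(-.11,-.00575,.012),J(-.11,.00575,.012)],c),"mouth",px("w",[J(-.11,-.013,.039),J(-.11,.013,.039),J(-.07,-.013,.039),J(-.07,.013,.039)],c))
P=[ray("w",p,.012,c) for p in[(257,87),(357,87),(262.5,240),(352,240)]];print(np.round(P,4))
E
```

```text
pred corners [[255.88516991  84.80179464]
 [359.42239189  84.87129557]]
slot floor end [[301.17355575  96.8824028 ]
 [314.28692143  96.89066183]] mouth [[290.69694353  95.3654648 ]
 [323.22011474  95.38611741]
 [291.612284   145.88637857]
 [322.92661102 145.90082229]]
[[ 0.4468 -0.2952  0.012 ]
 [ 0.4503 -0.2082  0.012 ]
 [ 0.5888 -0.3019  0.012 ]
 [ 0.5923 -0.2143  0.012 ]][ WARN:0@0.373] global loadsave.cpp:1063 imwrite_ Unsupported depth image for selected encoder is fallbacked to CV_8U.
```

View pics/crop2.png

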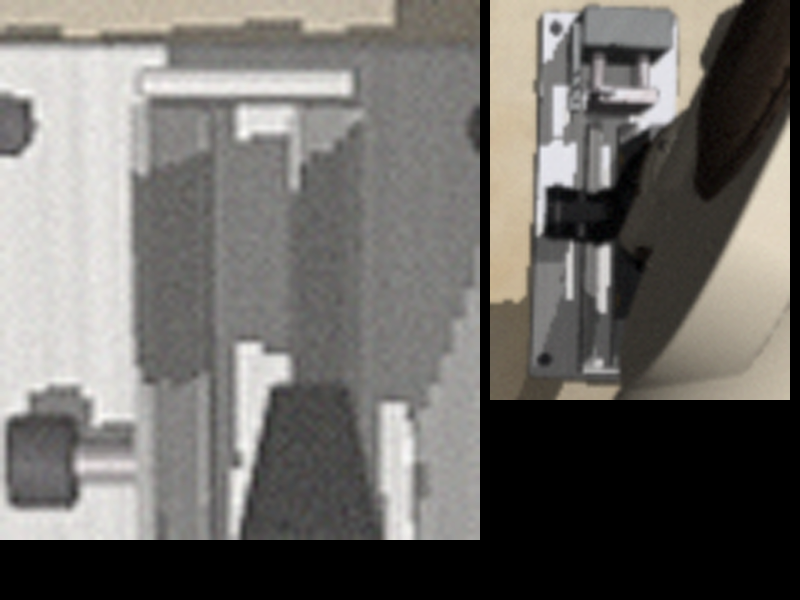

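The crop puts the slot floor at columns 301–314.3 in row 97, and my jig pose predicts 301.2–314.3, so the lateral fix is good. Before descending I'll align and check the held plate.

```bash
python3 - <<'E'
from h import *;import pickle
c=pickle.load(open("w2.pkl","rb"))
u=np.array([np.cos(np.radians(-2.25)),np.sin(np.radians(-2.25))]);v=np.array([-u[1],u[0]])
t=np.array([.53515,-.24804])
for z in(.130,.220):print(z,px("w",[[*(t-.05*u+s*.004*v),z] for s in(-1,1)],c))
g=cv2.imread("pics/w2.png",0)
for r in(146,150,155,165,175,200,230):print(r,g[r,298:334].tolist())
E
python3 -m crank '-0.003 0 -0.001 0 0 0;-0.006 0 -0.002 0 0 0;-0.0066 0 -0.002 0 0 0;-0.0066 0 -0.002 0 0 0;-0.0066 0 -0.002 0 0 0'
python3 -c "
from h import *
go([.5367,-.2547,.0715],87.65)"
```

```text
0.13 [[307.75771886 140.1541198 ]
 [322.04674137 140.14834774]]
0.22 [[300.96479906 163.89995369]
 [327.50663326 163.88748879]]
146 [100, 98, 59, 77, 88, 77, 113, 154, 149, 145, 143, 107, 45, 49, 51, 45, 50, 49, 49, 46, 47, 50, 47, 43, 48, 62, 68, 83, 85, 76, 77, 74, 70, 76, 76, 77]
150 [100, 91, 59, 77, 82, 75, 119, 150, 149, 156, 125, 42, 45, 49, 51, 49, 46, 46, 54, 47, 52, 49, 49, 47, 50, 43, 66, 86, 87, 77, 112, 146, 144, 146, 143, 112]
155 [103, 94, 61, 78, 87, 77, 89, 131, 150, 105, 44, 42, 50, 43, 50, 52, 50, 50, 51, 49, 53, 50, 52, 49, 49, 48, 42, 60, 83, 76, 111, 148, 143, 143, 161, 144]
165 [93, 84, 65, 74, 80, 120, 147, 98, 39, 45, 49, 50, 50, 51, 52, 51, 53, 47, 53, 50, 48, 45, 49, 48, 40, 57, 55, 46, 44, 56, 68, 117, 145, 144, 147, 115]
175 [98, 95, 69, 77, 90, 71, 50, 54, 61, 64, 52, 64, 61, 57, 59, 61, 62, 59, 58, 61, 63, 64, 54, 59, 58, 59, 60, 55, 58, 55, 43, 108, 149, 126, 101, 98]
200 [88, 94, 87, 70, 85, 70, 52, 58, 61, 55, 57, 56, 62, 60, 54, 56, 62, 57, 58, 58, 61, 61, 61, 63, 58, 62, 60, 54, 52, 47, 51, 126, 164, 164, 138, 96]
230 [84, 100, 99, 62, 84, 80, 56, 55, 58, 54, 61, 53, 61, 61, 59, 58, 58, 58, 59, 58, 52, 58, 58, 61, 62, 57, 57, 58, 56, 44, 73, 138, 160, 158, 156, 165]
time: 6.5
ee_pos: [0.5369, -0.2555, 0.1892]
tcp_rot: [-90.0, -0.0, 87.7]
wrist_force: [0.2, 0.2, -1.2]
opening: 0.0075
t 6.5 shift [0.0008 0.1177 0.0002] turn [-0.0001  0.0011  0.0001]
```

Held plate sits about +0.6 mm in y and +2 mm in x relative to the TCP, so the present lateral position is right. Descending.

```bash
python3 -m crank '0 0.015 0 0 0 0;0 0.035 0 0 0 0;0 0.055 0 0 0 0;0 0.072 0 0 0 0;0 0.082 0 0 0 0;0 0.086 0 0 0 0;0 0.086 0 0 0 0;0 0.086 0 0 0 0'
python3 -m crank '0 0.004 0 0 0 0;0 0.008 0 0 0 0;0 0.012 0 0 0 0;0 0.016 0 0 0 0;0 0.020 0 0 0 0;0 0.024 0 0 0 0;0 0.026 0 0 0 0;0 0.026 0 0 0 0'
python3 -c "
from h import *
go([.5367,-.2553,.0715],87.65)"
```

```text
time: 7.3
ee_pos: [0.5373, -0.2556, 0.1042]
tcp_rot: [-90.1, 0.0, 87.7]
wrist_force: [-0.1, 0.3, -0.5]
opening: 0.0075
time: 8.1
ee_pos: [0.5367, -0.2554, 0.0769]
tcp_rot: [-90.0, -0.0, 87.7]
wrist_force: [0.3, 0.0, -1.5]
opening: 0.0075
t 8.1 shift [0.0001 0.0054 0.    ] turn [-0.0006  0.0012  0.0002]
```

No contact, so the plate is inside the slot. Now for the last millimetres.

```bash
python3 -m crank '0 0.001 0 0 0 0;0 0.002 0 0 0 0;0 0.003 0 0 0 0;0 0.004 0 0 0 0;0 0.005 0 0 0 0;0 0.005 0 0 0 0'
python3 -m crank '0 0.0005 0 0 0 0;0 0.0010 0 0 0 0;0 0.001 0 0 0 0;0 0.001 0 0 0 0'
```

```text
time: 8.7
ee_pos: [0.5368, -0.2554, 0.0721]
tcp_rot: [-90.0, -0.0, 87.7]
wrist_force: [0.2, -0.1, -0.4]
opening: 0.0074
time: 9.1
ee_pos: [0.537, -0.2555, 0.0715]
tcp_rot: [-90.0, 0.0, 87.7]
wrist_force: [-0.6, 0.9, 2.5]
opening: 0.0072
```

The plate is down (+3 N up, z as predicted). I'll pause, then slide 22 mm, staying short of the stop.

```bash
python3 -m crank '0 0 0 0 0 0;0 0 0 0 0 0;0 0 0 0 0 0;0 0 0 0 0 0;0 0 0 0 0 0;0 0 0 0 0 0'
python3 -m crank '0 0 -0.003 0 0 0;0 0 -0.007 0 0 0;0 0 -0.011 0 0 0;0 0 -0.015 0 0 0;0 0 -0.019 0 0 0;0 0 -0.021 0 0 0;0 0 -0.022 0 0 0;0 0 -0.022 0 0 0'
python3 - <<'E'
from h import *
cv2.imwrite("pics/scene3.png",vision.camera("scene")[:,:,::-1]);cv2.imwrite("pics/top3.png",vision.camera("top")[:,:,::-1])
s=cv2.imread("pics/scene3.png")[205:305,310:450];t=cv2.imread("pics/top3.png")[135:195,370:430]
W=np.zeros((400,800,3),np.uint8);W[:300,:420]=cv2.resize(s,None,fx=3,fy=3,interpolation=2);W[:360,430:790]=cv2.resize(t,None,fx=6,fy=6,interpolation=2)
cv2.imwrite("pics/crop3.png",cv2.convertScaleAbs(W,alpha=1.6))
E
```

```text
time: 9.7
ee_pos: [0.537, -0.2555, 0.0715]
tcp_rot: [-90.0, 0.0, 87.7]
wrist_force: [-0.9, 0.7, 5.2]
opening: 0.0074
time: 10.5
ee_pos: [0.5591, -0.2565, 0.0716]
tcp_rot: [-90.0, 0.0, 87.7]
wrist_force: [0.4, -0.2, 5.6]
opening: 0.0073
```

View pics/crop3.png

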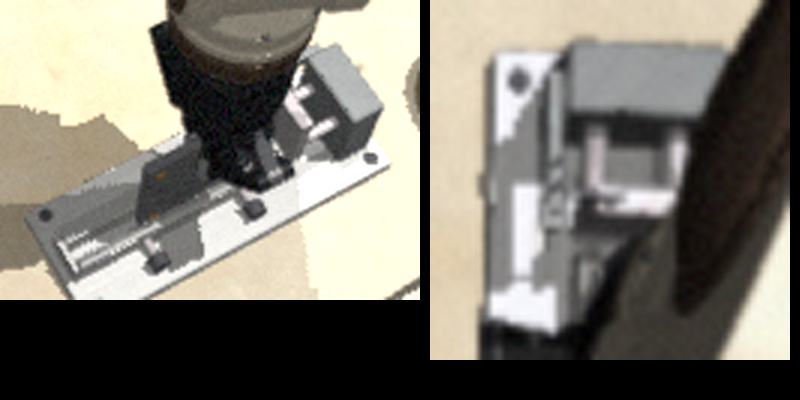

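The plate stands upright in the slot and the pad is still at rest, clear of it (top-crop pad face at about row 205). I'll approach gently and watch the x force.

```bash
python3 -m crank '0 0 -0.001 0 0 0;0 0 -0.002 0 0 0;0 0 -0.003 0 0 0;0 0 -0.004 0 0 0;0 0 -0.004 0 0 0'
python3 -m crank '0 0 -0.001 0 0 0;0 0 -0.002 0 0 0;0 0 -0.002 0 0 0;0 0 -0.002 0 0 0'
python3 -m crank '0 0 -0.001 0 0 0;0 0 -0.002 0 0 0;0 0 -0.002 0 0 0;0 0 -0.002 0 0 0'
```

```text
time: 11.1
ee_pos: [0.563, -0.2566, 0.0715]
tcp_rot: [-90.0, 0.0, 87.7]
wrist_force: [-2.4, -0.0, 6.3]
opening: 0.0072
time: 11.5
ee_pos: [0.565, -0.2567, 0.0716]
tcp_rot: [-90.0, 0.0, 87.7]
wrist_force: [-1.9, -0.6, 5.0]
opening: 0.0072
time: 11.9
ee_pos: [0.5665, -0.2568, 0.0715]
tcp_rot: [-90.0, 0.0, 87.7]
wrist_force: [-3.7, 0.5, 7.1]
opening: 0.0073
```

```bash
cat > f.py <<'E'
from h import *
import sys
F=[]
for i in range(3): F.append(bot.get_obs()['wrist_force']);vision.camera("top")
print(bot.get_obs()['ee_pos'].round(4),np.mean(F,0).round(2))
E
python3 f.py
python3 -m crank '0 0 -0.001 0 0 0;0 0 -0.002 0 0 0;0 0 -0.002 0 0 0;0 0 -0.002 0 0 0'; python3 f.py
python3 -m crank '0 0 -0.001 0 0 0;0 0 -0.002 0 0 0;0 0 -0.002 0 0 0;0 0 -0.002 0 0 0'; python3 f.py
```

```text
[ 0.5665 -0.2568  0.0716] [-3.66  0.01  6.67]
time: 12.45
ee_pos: [0.5682, -0.2569, 0.0716]
tcp_rot: [-89.9, 0.0, 87.7]
wrist_force: [-6.6, 1.0, 9.1]
opening: 0.0072
[ 0.5681 -0.2569  0.0715] [-6.47  0.4   8.42]
time: 13.0
ee_pos: [0.5699, -0.2569, 0.0716]
tcp_rot: [-89.9, 0.0, 87.7]
wrist_force: [-8.6, 0.8, 8.3]
opening: 0.0073
[ 0.5699 -0.2569  0.0716] [-7.86  1.24  8.46]
```

The slope matches the spring at 0.8 N/mm. I'm about 4.5 mm in, so I'll add 3.5 mm and check the pointer against the pins.

```bash

python3 -m crank '0 0 -0.001 0 0 0;0 0 -0.002 0 0 0;0 0 -0.003 0 0 0;0 0 -0.0037 0 0 0;0 0 -0.0037 0 0 0;0 0 -0.0037 0 0 0'; python3 f.py
python3 - <<'E'
from h import *
cv2.imwrite("pics/top4.png",vision.camera("top")[:,:,::-1])
t=[cv2.resize(cv2.imread(f"pics/top{i}.png")[136:180,376:426],None,fx=8,fy=8,interpolation=2) for i in(3,4)]
cv2.imwrite("pics/crop4.png",cv2.convertScaleAbs(np.hstack(t),alpha=1.6))
a=np.radians(-2.4);u=np.array([np.cos(a),np.sin(a)]);v=np.array([-u[1],u[0]]);o=np.array([.5667,-.2559])
print((px("top",[[*(o+x*u+.031*v),z] for x,z in((.059,.092),(.067,.092),(.055,.087),(.063,.087))])-[376,136]+.5)*8)
E
```

```text
time: 13.75
ee_pos: [0.5731, -0.257, 0.0716]
tcp_rot: [-89.8, 0.0, 87.7]
wrist_force: [-11.0, 0.8, 9.9]
opening: 0.007
[ 0.5731 -0.257   0.0716] [-10.62   0.83  10.4 ]
[[122.19478079 234.02279035]
 [123.2417059  202.42772763]
 [118.68617686 252.8155275 ]
 [119.73021313 221.36626573]]
```

View pics/crop4.png

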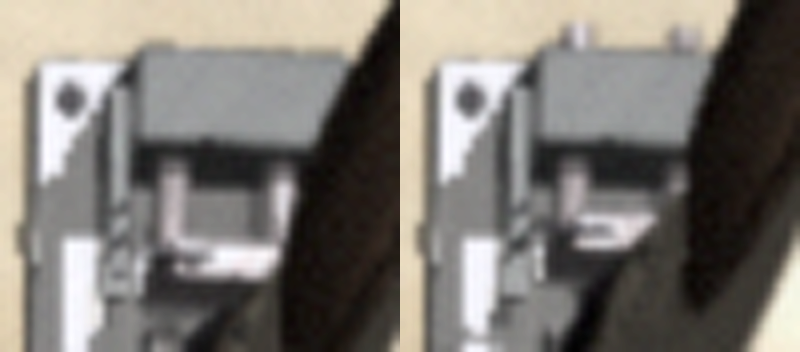

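The pad has moved in by about 28 crop px (31.5 px = 8 mm, so roughly 7 mm), and the rods show behind the housing. I'll measure the shift precisely.

```bash
python3 - <<'E'
from h import *
a,b=[cv2.resize(cv2.imread(f"pics/top{i}.png",0)[136:180,376:426],None,fx=8,fy=8,interpolation=2) for i in(3,4)]
for x0,x1 in((175,225),(185,250)):
    T=a[238:285,x0:x1];r=cv2.matchTemplate(b[190:300,x0-6:x1+6],T,cv2.TM_CCOEFF_NORMED);_,s,_,l=cv2.minMaxLoc(r);d=238-(190+l[1]);print("shift",d,"mm",d/31.5*8,s)
E
python3 f.py
```

```text
shift 27 mm 6.857142857142857 0.9048317670822144
shift 28 mm 7.111111111111111 0.7899045348167419
[ 0.5731 -0.2571  0.0716] [-10.3    0.69  10.14]
```

```bash
for i in 1 2 3 4; do python3 -m crank '0 0 0 0 0 0;0 0 0 0 0 0;0 0 0 0 0 0;0 0 0 0 0 0;0 0 0 0 0 0;0 0 0 0 0 0;0 0 0 0 0 0;0 0 0 0 0 0' | tail -5|grep -v tcp; done
python3 - <<'E'
from h import *
c=vision.get_calibration("wrist");cv2.imwrite("pics/w5.png",vision.camera("wrist")[:,:,::-1])
a=np.radians(-2.4);u=np.array([np.cos(a),np.sin(a)])
o=bot.get_obs()
for dx in(0,.002):
  m=o['ee_pos'][:2]+dx*u;print(px("w",[[*(m-.05*u),.102],[*(m-.05*u),.039],[*(m+.05*u),.102]],c))
E
```

```text
time: 14.9
ee_pos: [0.5731, -0.257, 0.0716]
wrist_force: [-11.0, 1.0, 9.2]
opening: 0.0076
time: 15.7
ee_pos: [0.5731, -0.2571, 0.0716]
wrist_force: [-11.5, 0.4, 9.3]
opening: 0.0074
time: 16.5
ee_pos: [0.573, -0.257, 0.0715]
wrist_force: [-10.6, -0.1, 10.8]
opening: 0.0075
time: 17.3
ee_pos: [0.5731, -0.257, 0.0716]
wrist_force: [-10.7, 0.9, 10.7]
opening: 0.0075
[[314.41562453 163.50474276]
 [314.94303936 144.75364361]
 [314.4434046  426.60318663]]
[[314.41631697 170.06268704]
 [314.94181203 148.92229081]
 [314.44384638 430.78719364]]
```

View pics/w5.png

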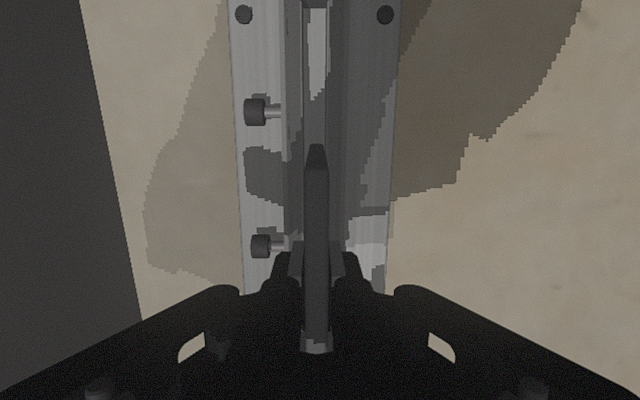

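The wrist view shows the plate end at about (316,145–170). That is the same as right after the lift, so it hasn't tilted or slipped in the grip, and it is still centred in the slot. Force and pose have been steady for over 3 s, so I'm handing in.

```bash
python3 -c "
from h import *
o=bot.get_obs();print(o['time'],o['wrist_force'],o['opening'],o['ee_pos']);print(bot.job_done())"
```

```text
17.35 [-11.4835655    2.1099631   10.20235814] 0.007203352924376244 [ 0.57308135 -0.2570316   0.07158072]
the job is handed in; nothing more can be done
None
```

I moved the tall divider from the rack to the jig slot and set it down about 28 mm short of touching the stop. After a pause I slid it in and pressed the stop. I held the push for over 3 s and handed in at 17.35 s, still gripping it; no verdict was reported.

**Last checks:**
- **Stop travel:** the stop is in about 7 mm by camera. The wrist force of 10.3–11.5 N agrees with that (8.6 N of spring plus an estimated 2–3 N of slot friction). I couldn't see the pointer clearly between the pins, so this rests on the pad's measured shift.
- **Plate:** its height (TCP at z = 0.0716) matches standing on the slot floor. The wrist view showed it upright and centred, with no slip in the 60 N grip.
- **Other objects:** the arm never came near the low divider or the loose items on the bench, but I didn't measure them again at the end.
- **Disagreements:** the pose checks differed from predictions by only 1–2 mm, and no check failed.

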